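Refit the toothed pusher to the mushroom slicer

TASK

Put the cleaned mushroom slicer back together: of the two toothed pushers on the table, take the one with six teeth, which matches the six slots of the slicing bed, and lower it level so that every tooth enters its own slot at once. With the gripper, press it straight down, without ramming it, until both spring catches snap over its ends and it sits fully home on the bed, then stop pushing and let go. Leave the four-toothed pusher where it stands.

Things in the scene. Friction and masses are not known exactly. Their poses are not given: they have to be found in the camera images.
- slicer_bed: Slicing bed fixed to the table: grey metal base plate 84 (x) x 224 (y) x 8 mm with a ribbed grid of six open-topped slots in a row along its y axis. Catch housings 44 mm wide, up to 76 mm high, at y = +/-103 mm. Origin: centre of its underside, on the table; z up. Same after half a turn. The pusher goes on centre over centre, its y axis along the bed's y, either way round.
- slot_mouths (a point): Centre of the slot grid at the height of the rib tops, 44 mm above the bed's origin; axes as the bed's. Slots at y = -55, -33, -11, 11, 33, 55 mm, each 12 mm wide (y), 47 mm long (x), open down to 36 mm below this point. Ribs between them are 10 mm thick with round tops; the middle one is at this point. The pusher's bar rests on the rib tops when home.
- pusher_six_center (a point): Centre (half-way up) of the loose six-toothed pusher, 52 (x) x 160 (y) x 92 (z) mm, 0.15 to 0.31 kg, at first standing on its teeth. Six teeth in a row along y, pitch 22 mm, each 9 mm thick (y), 44 wide (x), 32 long, tips rounded, 46 mm below this point. Over them a flat bar, 14 to 2 mm below it. Home, this point is 58 mm above the bed's origin; bar just on the catch rollers: 75 mm.
- pusher_six_handle (a point): Centre of the six-toothed pusher's handle, 22 mm above the pusher's centre, same axes: a solid upright rib 18 mm thick along x, 80 mm long along y, 48 mm high. Grip it across its x axis from above.
- pusher_four_center (a point): Centre (half-way up) of the other pusher, which stays where it stands: same bar, handle and size (52 x 160 x 92 mm), but only four teeth, pitch 33 mm; it does not fit this bed.
- catch_left (a joint): Spring catch at the bed's +y end: a 12 mm roller, 59 mm above the table, sliding outward along the bed's y axis. 0 = fully in, up to 0.008 m out. The pusher's bar end pushes it out about 3.5 mm in passing; it springs back over the bar once home. Pushing past both catches takes a peak of about 10 to 15 N down, then the resistance drops.
- catch_right (a joint): The same catch at the bed's -y end.

How it is judged:
On the way:
1. the gripper presses the six-toothed pusher down to its home height in the bed (not dropped in) (contact force between the fingers and pusher_six above 0.5 N and horizontal distance between pusher_six_center and slicer_bed below 0.004 m and z of pusher_six_center in the frame of slicer_bed below 0.0615 m), for 0.05 s.
At the end, for the whole second after the job is handed in: The six-toothed pusher sits in the bed, centred within 4 mm, at 55.5 to 60.5 mm centre height (seated: 58), turned under 0.06 rad from the bed, tilted under 0.04 rad, both catches less than 1.5 mm out. The four-toothed pusher is within 30 mm of its start (horizontal distance between pusher_six_center and slicer_bed below 0.004 m and angle between the y axis of pusher_six_center and the y axis of slicer_bed, either way round below 0.06 rad and angle between pusher_six_center's own z axis and vertical below 0.04 rad and z of pusher_six_center in the frame of slicer_bed between 0.0555 and 0.0605 m and value of joint each of catch_left, catch_right below 0.0015 m and distance of pusher_four_center from where it was at the start of the episode below 0.03 m); the robot touches nothing.
It fails at once if the four-toothed pusher is knocked or carried more than 30 mm (distance of pusher_four_center from where it was at the start of the episode above 0.03 m).
It fails at once if the pusher is rammed against the bed with more than 60 N (contact force between pusher_six and slicer_bed above 60 N).
It also fails if it takes over 45 s, if anything falls off the work surface, if the arm or the gripper's body presses on something with over 40 N, if the wrist force passes 120 N, or if a joint passes its speed limit or range.

ROBOT

A 6-joint arm with a two-finger parallel gripper is mounted at the origin on a cart in front of the work surface, level with it; the furniture and walls round the work are solid. World frame = base frame: x ahead of the robot, y to its left, z up, the work surface at z = 0. Lengths are in m, angles in rad, forces in N, time in s.
With the tool pointing down it reaches from about 0.25 to 0.775 m from the base axis. Payload 4 kg.
Tool frame: the origin (TCP) lies between the finger pads; the fingertips stand r.tips_ahead ahead of it and the grasp point (between the pads) lies 2 mm behind it (r.tips_ahead is the distance from the TCP to the fingertips, in m); z points along the fingers, y is the line along which they close (so a half turn about z gives the same grasp; the last joint's range is limited). The gripper opens to 85 mm and grips with 20 to 120 N. Pads are 22 mm wide; open, the fingers measure 114 mm over their backs; the gripper's body (76 mm by 85 mm) begins 54 mm behind the grasp point. The pads swing forward as they close: fully open they stand 13 mm farther back than shut.
Start: joints at [-1.292, 0.087, 1.371, -0, 1.684, -0.103], TCP at [0.205, -0.51, 0.248] pointing down, gripper open.
Joint ranges: [-3.1, 3.1], [-0.76, 2.03], [0.27, 2.55], [-1.08, 4.22], [0.17, 2.65], [-2.57, 2.57]. Speed limits (rad/s): [2.79, 2.79, 3.14, 3.14, 3.14, 3.14].

INTERFACE

Orientations are given as [roll, pitch, yaw] about the fixed x, y, z axes, in that order (R = Rz(yaw) Ry(pitch) Rx(roll)).
In Python, from bench import r gives the robot as it stands. The module is installed in compiled form; this text tells all that it offers.
- The arm moves only by the tool carry_out, never from a script. Its argument "series" is text: rows parted by semicolons, each of 7 numbers parted by spaces: the shift along the tool's x, y, z in mm, then the turn, a rotation vector about the tool's x, y, z in rad, then the finger opening in mm, from 0 to 85.4. In form: tx ty tz wx wy wz claw; .... A call has exactly 10 rows; each row shifts and turns the commanded pose from where the row before left it, along the tool's axes as they then stand; what a row does not reach is not made up. A row lasts 1/12 s, in which the tool goes at most 41.7 mm and 7.16 degrees, less where a joint would pass 70% of its speed; a pose out of reach is approached as far as the arm can. A call with a gripper value outside its range is refused whole. The fingers move at their own pace and stop on an object; "grip_force" is the grip in N (left out, the last holds). Time passes only in rows, so rows that do not move let the fingers close, or fill a call up. It gives the time, the measured TCP pose, the force, the opening and the grip force at its end, in the units of the state.
- r.get_obs(): the state, without advancing time (a new reading comes with each control period).
- r.grab_frame(name): name is "scene" or "top" or "wrist"; returns (picture, depth): 420x560x3 uint8, red, green, blue; 420x560 float32, m along the optical axis (not along the pixel's ray), 0 where there is no reading.
- r.calibration(name): a dict with "fx", "fy", "cx", "cy" (pixels), "pose" (4x4, takes a point from camera to world coordinates). Camera axes: x right, y down, z forward; pixel columns grow to the right and rows downward; lengths in m; the calibration is good to about 2 mm. A picture is of the moment at which its call begins: read the wrist's pose just before it. calibration takes no time and is no camera call; for the wrist camera it gives the pose at the moment of the call.
- r.sign_off(): hands the job in; it is judged then, once.
The state is a dict: "t": time; "q": joint angles; "dq": joint speeds; "joint_efforts": joint torques, N m; "position": TCP position; "ee_rot": TCP orientation; "ft_force": force on the tool from outside, world axes, zero at the start; "moment": the same for the moment, N m; "opening": finger opening in m; "finger_force": force on a finger pad.
Only numpy, scipy, OpenCV 4.12 (cv2) and the standard library are available. Lean on these libraries where they do the work, as an engineer would, in place of code of your own. Each camera call takes 0.05 s, during which the arm holds its last target. There are 200 camera calls.

## Working session

There is one attempt and no reset: what is moved stays moved. The work goes in short steps, Python scripts to look and compute and a tool call to move; the robot and the scene stay as the last step left them, time stands still between calls to the robot, and variables do not carry over. Pictures are saved under pics/ and viewed, at most 10 in all, crops included, and the job is handed in when it is done.

Besides the shell and the picture viewer there is one more tool, called after "Call:" as a command line: name --argument value ..., lists and objects as JSON in quotes. carry_out: Moves the arm, as the interface text tells. Its arguments: {"type":"object","properties":{"series":{"type":"string"},"grip_force":{"type":"number"}},"required":["series"]}

```bash
mkdir -p pics; cat > h.py <<'E'
from bench import r
import numpy as np, cv2
def grab(n,f):
    c=r.calibration(n); p,d=r.grab_frame(n)
    cv2.imwrite(f'pics/{f}.png',p[:,:,::-1]); np.savez(f'pics/{f}.npz',d=d,p=p,T=c['pose'],k=[c['fx'],c['fy'],c['cx'],c['cy']])
def cloud(f):
    z=np.load(f'pics/{f}.npz'); d=z['d']; fx,fy,cx,cy=z['k']; v,u=np.indices(d.shape)
    P=np.stack([(u-cx)/fx*d,(v-cy)/fy*d,d,np.ones_like(d)],-1)@z['T'].T
    P[d==0]=np.nan
    return P[...,:3]
E
python3 - <<'E'
from h import *
grab('top','top1'); grab('scene','sc1')
a,b=cv2.imread('pics/top1.png'),cv2.imread('pics/sc1.png')
o=r.get_obs(); print(o, r.tips_ahead)
P=cloud('top1'); print(r.calibration('top'))
E
```

```text
{'t': 0.1, 'q': array([-1.29209411e+00,  8.79227080e-02,  1.37212447e+00, -1.27740628e-05,
        1.68359865e+00, -1.03102923e-01]), 'dq': array([-0.00098471, -0.00211462, -0.00422402, -0.0003499 ,  0.00086726,
       -0.00028085]), 'joint_efforts': array([ 1.89903520e-03, -3.53014326e+01, -3.14218748e+01, -1.54726890e-04,
        7.94629566e-03, -1.66267154e-05]), 'position': array([ 0.20480347, -0.50999821,  0.24722256]), 'ee_rot': array([-3.13954908e+00, -1.98684411e-04,  3.81803515e-01]), 'ft_force': array([-0.64139334,  0.19333789,  0.71772046]), 'moment': array([ 0.01546994,  0.0323277 , -0.00406411]), 'finger_force': 0.0, 'opening': 0.08553120321899796} 0.017
{'fx': 399.7877656681291, 'fy': 399.7877656681291, 'cx': 280.93969193262467, 'cy': 206.59506883608998, 'pose': array([[ 0.02906484, -0.98485874,  0.17090493,  0.34085772],
       [-0.99950775, -0.03065503, -0.00667242,  0.00119821],
       [ 0.01181049, -0.17062687, -0.98526493,  1.16973803],
       [ 0.        ,  0.        ,  0.        ,  1.        ]])}
```

View pics/top1.png

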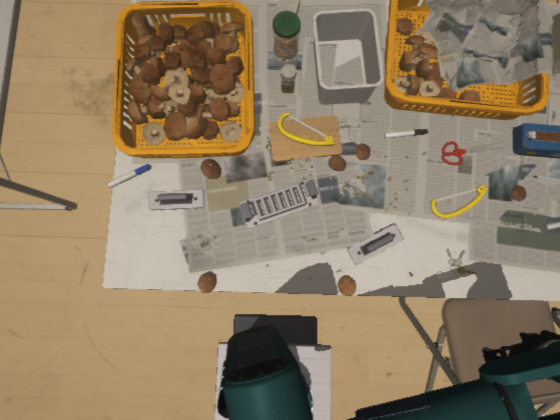

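View pics/sc1.png

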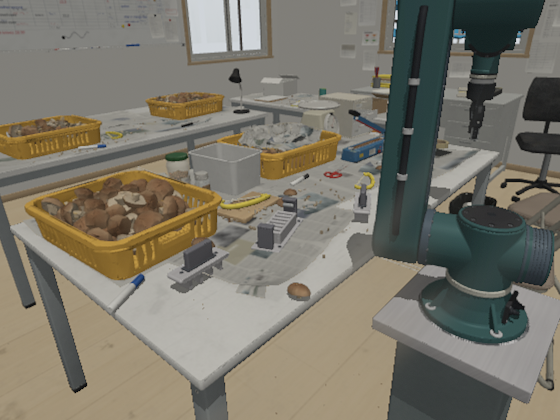

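The top view shows the bed at about (280,203), with pushers at (175,200) and (376,243). In the scene view the pushers are at (200,260) and (362,205). I can't count the teeth yet, so I'll enlarge both and measure from depth.

```bash
python3 - <<'E'
from h import *
b=cv2.imread('pics/sc1.png')
A=cv2.resize(b[225:295,155:240],None,fx=4.5,fy=4.5,interpolation=cv2.INTER_CUBIC)
B=cv2.resize(b[165:235,325:410],None,fx=4.5,fy=4.5,interpolation=cv2.INTER_CUBIC)
cv2.imwrite('pics/c1.png',np.hstack([A,B]))
P=cloud('top1')
for nm,(u0,u1,v0,v1),zl,zh in [('L',(140,212,180,220),.08,.11),('R',(340,412,218,272),.08,.11),('Lbar',(140,212,180,220),.03,.055),('Rbar',(340,412,218,272),.03,.055),('bed',(230,330,170,235),.03,.055),('bedall',(230,330,170,235),.02,.09)]:
    Q=P[v0:v1,u0:u1].reshape(-1,3); Q=Q[(Q[:,2]>zl)&(Q[:,2]<zh)]
    (c,s,a)=cv2.minAreaRect((Q[:,:2]*1000).astype(np.float32))
    print(nm,len(Q),np.round(c),np.round(s),round(a,1),'mean',Q.mean(0).round(3), 'z',np.percentile(Q[:,2],[5,50,95]).round(3))
E
```

```text
L 199 [548. 295.] [18. 79.] 4.4 mean [0.547 0.294 0.091] z [0.085 0.091 0.095]
R 195 [ 438. -275.] [18. 81.] 28.8 mean [ 0.438 -0.274  0.091] z [0.087 0.091 0.095]
Lbar 765 [548. 296.] [ 53. 158.] 4.3 mean [0.545 0.292 0.045] z [0.04  0.044 0.049]
Rbar 822 [ 438. -275.] [ 52. 160.] 28.6 mean [ 0.437 -0.272  0.044] z [0.04  0.044 0.048]
bed 732 [553.   2.] [ 64. 214.] 21.3 mean [0.552 0.001 0.042] z [0.036 0.043 0.047]
bedall 1162 [553.   1.] [ 64. 219.] 21.3 mean [0.552 0.    0.051] z [0.028 0.044 0.078]
```

View pics/c1.png

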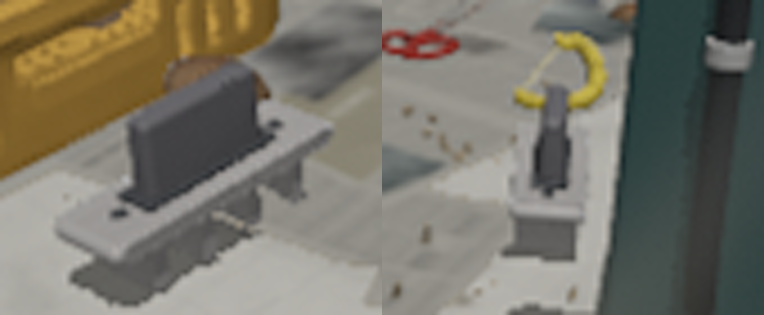

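The left crop shows wide gaps between its teeth, which suggests a pitch of about 33 mm and so four teeth. The right one, at (0.438,-0.275) with its x axis at 28.7°, should be the six-toothed pusher. I'll move toward it and check with the wrist camera.

Call:
carry_out --series "18 -8 0 0 0 0 85; 18 -8 0 0 0 0 85; 18 -8 0 0 0 0 85; 18 -8 0 0 0 0 85; 18 -8 0 0 0 0 85; 18 -8 0 0 0 0 85; 0 0 0 0 0 0 85; 0 0 0 0 0 0 85; 0 0 0 0 0 0 85; 0 0 0 0 0 0 85"

```text
t: 0.93
position: [0.2866, -0.4262, 0.2481]
ee_rot: [-3.141, 0.001, 0.381]
ft_force: [-0.2, 0.8, -0.7]
opening: 0.0847
finger_force: 0.0
```

```bash
python3 - <<'E'
from h import *
grab('wrist','w1'); o=r.get_obs(); print(o['position'],o['ee_rot']); print(r.calibration('wrist')['pose'].round(3))
E
```

```text
[ 0.28659769 -0.42624093  0.24807004] [-3.14133517e+00  3.87899309e-04  3.80519428e-01]
[[ 0.371 -0.892 -0.258  0.351]
 [-0.929 -0.357 -0.102 -0.399]
 [-0.001  0.278 -0.961  0.373]
 [ 0.     0.     0.     1.   ]]
```

View pics/w1.png

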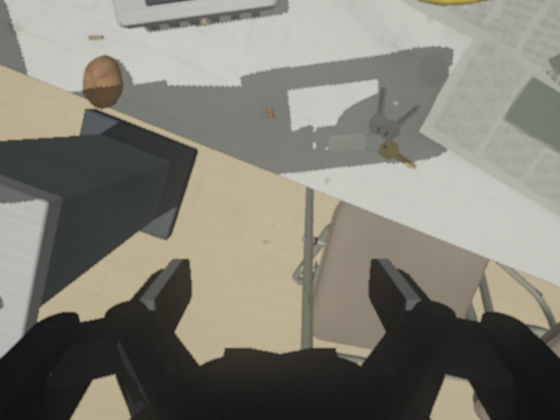

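The wrist view shows the right pusher's near edge at the top, around (115-275, 10-25), with tooth tips showing below the bar. I'll enlarge that.

```bash
python3 - <<'E'
from h import *
b=cv2.imread('pics/w1.png')
cv2.imwrite('pics/c2.png',cv2.resize(b[0:50,100:295],None,fx=4,fy=4,interpolation=cv2.INTER_CUBIC))
E
```

```text
(no output)
```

View pics/c2.png

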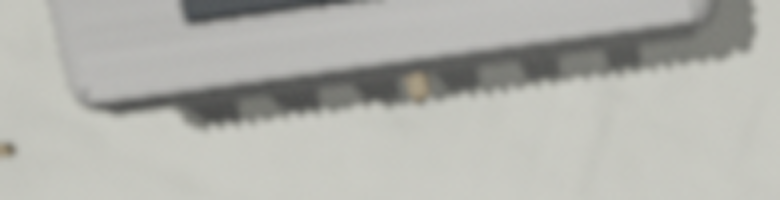

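Five gaps show, at x ≈ 258, 338, 418, 500 and 583, so this pusher has six teeth. Next I move over it and turn.

Call:
carry_out --series "19.6 -8.4 0 0 0 0 85; 19.6 -8.4 0 0 0 0 85; 19.6 -8.4 0 0 0 0 85; 19.6 -8.4 0 0 0 0 85; 19.6 -8.4 0 0 0 0 85; 19.6 -8.4 0 0 0 0 85; 19.6 -8.4 0 0 0 0 85; 19.6 -8.4 0 0 0 0 85; 19.6 -8.4 0 0 0 0 85; 19.6 -8.4 0 0 0 0 85"

```text
t: 1.82
position: [0.4382, -0.2747, 0.2482]
ee_rot: [3.141, 0.0, 0.38]
ft_force: [-0.8, -0.3, -0.4]
opening: 0.085
finger_force: 0.0
```

Call:
carry_out --series "0 0 0 0 0 -0.12 85; 0 0 0 0 0 -0.12 85; 0 0 0 0 0 -0.12 85; 0 0 0 0 0 -0.12 85; 0 0 0 0 0 -0.12 85; 0 0 0 0 0 -0.12 85; 0 0 0 0 0 -0.12 85; 0 0 0 0 0 -0.12 85; 0 0 0 0 0 -0.12 85; 0 0 0 0 0 -0.12 85"

```text
t: 2.65
position: [0.4375, -0.2755, 0.2482]
ee_rot: [-3.141, 0.0, 1.586]
ft_force: [0.6, 0.1, -0.1]
opening: 0.0851
finger_force: 0.0
```

Call:
carry_out --series "0 0 0 0 0 -0.098 85; 0 0 0 0 0 -0.098 85; 0 0 0 0 0 -0.098 85; 0 0 0 0 0 -0.098 85; 0 0 0 0 0 -0.098 85; 0 0 0 0 0 0 85; 0 0 0 0 0 0 85; 0 0 0 0 0 0 85; 0 0 0 0 0 0 85; 0 0 0 0 0 0 85"

```text
t: 3.48
position: [0.4378, -0.2748, 0.2483]
ee_rot: [-3.142, 0.0, 2.071]
ft_force: [0.1, -0.8, -0.0]
opening: 0.085
finger_force: 0.0
```

```bash
cat >> h.py <<'E'
def rect(f,zl,zh,cx,cy,rad):
    Q=cloud(f).reshape(-1,3); Q=Q[(Q[:,2]>zl)&(Q[:,2]<zh)&(np.hypot(Q[:,0]-cx,Q[:,1]-cy)<rad)]
    c,s,a=cv2.minAreaRect((Q[:,:2]*1000).astype(np.float32))
    print(len(Q),np.round(c,1),np.round(s,1),round(a,2),'z',np.percentile(Q[:,2],[5,50,95]).round(4))
    return Q
E
python3 - <<'E'
from h import *
o=r.get_obs(); grab('wrist','w2'); print(o['position'],o['ee_rot'],o['q'].round(2))
rect('w2',.08,.11,.438,-.275,.08); rect('w2',.035,.055,.438,-.275,.12)
E
```

```text
[ 0.43779346 -0.27477262  0.24828918] [-3.14155283e+00  3.35859663e-05  2.07065135e+00] [-0.67  0.01  1.45 -0.    1.68 -1.17]
1411 [ 435.6 -275.7] [17.2 78.8] 28.15 z [0.0881 0.0912 0.0926]
4961 [ 435.8 -276.6] [ 52.  158.8] 28.56 z [0.0423 0.0438 0.0473]
```

View pics/w2.png

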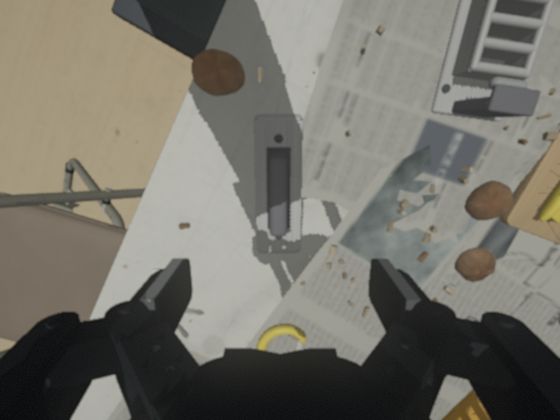

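The wrist view shows the pusher upright at about (278,185), centred and aligned between the fingers. Both cameras agree within 2 mm. I'll descend to a TCP height of about 0.069 and grip.

Call:
carry_out --series "0 -2 18 0 0 0 85; 0 0 18 0 0 0 85; 0 0 18 0 0 0 85; 0 0 18 0 0 0 85; 0 0 18 0 0 0 85; 0 0 18 0 0 0 85; 0 0 18 0 0 0 85; 0 0 18 0 0 0 85; 0 0 18 0 0 0 85; 0 0 17 0 0 0 85"

```text
t: 4.37
position: [0.436, -0.2755, 0.0684]
ee_rot: [-3.142, -0.0, 2.071]
ft_force: [-0.0, 0.6, 0.3]
opening: 0.0848
finger_force: 0.0
```

Call:
carry_out --series "0 0 0 0 0 0 60; 0 0 0 0 0 0 40; 0 0 0 0 0 0 30; 0 0 0 0 0 0 20; 0 0 0 0 0 0 10; 0 0 0 0 0 0 0; 0 0 0 0 0 0 0; 0 0 0 0 0 0 0; 0 0 0 0 0 0 0; 0 0 0 0 0 0 0" --grip_force 80

```text
t: 5.2
position: [0.437, -0.2763, 0.0709]
ee_rot: [3.14, 0.003, 2.072]
ft_force: [0.2, 0.2, 5.7]
opening: 0.0169
finger_force: 78.6
```

Gripped. Lift it, then move to a viewpoint beside the bed.

Call:
carry_out --series "0 0 -8 0 0 0 0; 0 0 -16 0 0 0 0; 0 0 -16 0 0 0 0; 0 0 -16 0 0 0 0; 0 0 -16 0 0 0 0; 0 0 -16 0 0 0 0; 0 0 -16 0 0 0 0; 0 0 -16 0 0 0 0; 0 0 -16 0 0 0 0; 0 0 -8 0 0 0 0"

```text
t: 6.03
position: [0.4362, -0.2757, 0.215]
ee_rot: [3.141, 0.001, 2.072]
ft_force: [-0.0, -0.8, -1.3]
opening: 0.0173
finger_force: 77.9
```

Call:
carry_out --series "16.3 11.1 0 0 0 0 0; 16.3 11.1 0 0 0 0 0; 16.3 11.1 0 0 0 0 0; 16.3 11.1 0 0 0 0 0; 16.3 11.1 0 0 0 0 0; 16.3 11.1 0 0 0 0 0; 16.3 11.1 0 0 0 0 0; 16.3 11.1 0 0 0 0 0; 16.3 11.1 0 0 0 0 0; 16.3 11.1 0 0 0 0 0"

```text
t: 6.87
position: [0.4545, -0.0782, 0.2123]
ee_rot: [-3.14, -0.001, 2.072]
ft_force: [1.0, -0.5, -2.0]
opening: 0.0172
finger_force: 78.1
```

Call:
carry_out --series "0 0 0 0 0 0.043 0; 0 0 0 0 0 0.043 0; 0 0 0 0 0 0.043 0; 0 0 0 0 0 0 0; 0 0 0 0 0 0 0; 0 0 0 0 0 0 0; 0 0 0 0 0 0 0; 0 0 0 0 0 0 0; 0 0 0 0 0 0 0; 0 0 0 0 0 0 0"

```text
t: 7.7
position: [0.4552, -0.0794, 0.2133]
ee_rot: [-3.142, 0.0, 1.943]
ft_force: [0.3, 0.6, -2.0]
opening: 0.017
finger_force: 78.2
```

```bash
python3 - <<'E'
from h import *
o=r.get_obs(); grab('wrist','w3'); print(o['position'],o['ee_rot'],o['ft_force'],o['opening'])
grab('top','top2')
Q=rect('w3',.058,.09,.553,.001,.13);Q=rect('w3',.03,.05,.553,.001,.13)
Q=rect('w3',.003,.02,.553,.001,.14)
E
```

```text
[ 0.45516654 -0.07938874  0.21329738] [-3.14156490e+00  3.89331265e-05  1.94282795e+00] [ 0.25045081  0.58083026 -1.95023604] 0.01700274376021799
4348 [550.4   1.1] [ 44.9 220.1] 21.09 z [0.0613 0.0751 0.0767]
7378 [550.5   1.2] [ 63.6 217.7] 21.19 z [0.0331 0.0427 0.0446]
20730 [566.9  14.2] [240.8 279.2] 42.56 z [0.0031 0.0056 0.0161]
```

View pics/w3.png

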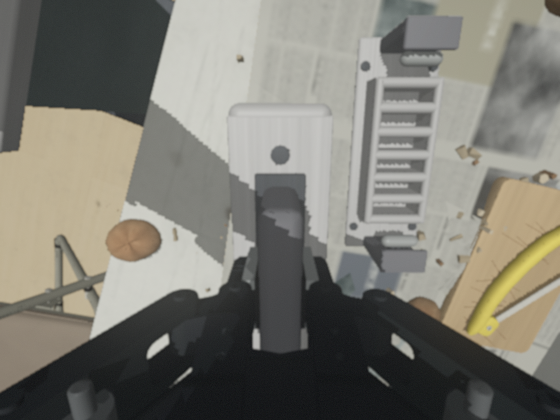

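The wrist view shows the held bar's front end at row ~105, columns 230–331, and the bed on the right at about (400,150). Next, a precise fit of both in the tool frame from this one frame.

```bash
python3 - <<'E'
from h import *
P=cloud('w3'); t=np.array([.45517,-.07939,.2133]); psi=1.9428
ex=np.array([np.cos(psi),np.sin(psi)]); ey=np.array([np.sin(psi),-np.cos(psi)])
L=np.stack([(P[...,:2]-t[:2])@ex*1e3,(P[...,:2]-t[:2])@ey*1e3,P[...,2]*1e3],-1)
# bar top
m=np.zeros(P.shape[:2],bool); m[95:235,215:345]=1
Q=L[m&(abs(L[...,2]-186)<8)]
print('bar',len(Q),np.percentile(Q[:,2],[5,50,95]).round(1),'xmax',np.percentile(Q[:,0],[98,99.5]),'y')
F=np.linalg.lstsq(np.c_[Q[:,:2],np.ones(len(Q))],Q[:,2],rcond=None)[0];print('bar tilt',F)
for a in range(25,80,8):
    q=Q[(Q[:,0]>a)&(Q[:,0]<a+8)]
    if len(q): print(a+4,np.percentile(q[:,1],[1,99]).round(1),len(q))
# handle top
H=L[(L[...,2]>222)&(L[...,2]<245)&(abs(L[...,1])<15)&(L[...,0]<50)&(L[...,0]>5)]
print('handle',len(H), H.min(0) if len(H) else'',H.max(0) if len(H) else '', np.percentile(H[:,2],[5,50,95]) if len(H) else '')
# bed housing tops
B=L[(L[...,2]>73)&(L[...,2]<80)]; 
for s in(0,1):
    q=B[(B[:,0]>40) if s else (B[:,0]<40)]; q=q[(q[:,1]>60)&(q[:,1]<180)]
    print('house',len(q),np.percentile(q,[1,99],axis=0).round(1).tolist(),cv2.minAreaRect(q[:,:2].astype(np.float32)))
# plate edges, ribs
R=L[(L[...,2]>41)&(L[...,2]<46)&(L[...,1]>80)&(L[...,1]<165)]; 
h,e=np.histogram(R[:,0],bins=np.arange(-50,130,2)); print([(int(a),int(b)) for a,b in zip(e,h)])
q=R[abs(R[:,0]-40)<50]; print('grid y',np.percentile(q[:,1],[.5,2,98,99.5]).round(1), cv2.minAreaRect(q[:,:2].astype(np.float32)))
E
```

```text
bar 11347 [184.8 186.3 189.7] xmax [79.34331713 79.94199962] y
bar tilt [-2.37154305e-02 -1.96922265e-03  1.87715239e+02]
29 [-26.1  25. ] 837
37 [-26.2  24.9] 1114
45 [-26.   24.7] 1625
53 [-25.9  24.7] 1612
61 [-25.9  24.6] 1749
69 [-25.9  24.8] 1795
77 [-25.2  23.8] 1562
handle 5158 [  5.00611727 -14.97737226 222.00194822] [ 40.9104855   14.9658005  244.96968806] [226.58116675 233.47033843 240.24990025]
house 1053 [[-69.0, 96.2, 73.4], [-45.6, 138.9, 77.1]] ((-57.17086410522461, 117.72746276855469), (24.574630737304688, 44.49007797241211), 1.4368791580200195)
house 1962 [[126.3, 96.8, 73.5], [150.0, 139.7, 77.4]] ((138.20501708984375, 118.32463073730469), (44.98200607299805, 24.12164878845215), 89.81046295166016)
[(-50, 0), (-48, 0), (-46, 0), (-44, 0), (-42, 0), (-40, 0), (-38, 0), (-36, 0), (-34, 0), (-32, 0), (-30, 65), (-28, 110), (-26, 122), (-24, 116), (-22, 74), (-20, 28), (-18, 25), (-16, 24), (-14, 28), (-12, 29), (-10, 38), (-8, 98), (-6, 114), (-4, 123), (-2, 125), (0, 64), (2, 28), (4, 29), (6, 29), (8, 26), (10, 33), (12, 49), (14, 76), (16, 125), (18, 126), (20, 152), (22, 67), (24, 28), (26, 31), (28, 31), (30, 33), (32, 32), (34, 53), (36, 124), (38, 127), (40, 128), (42, 126), (44, 72), (46, 31), (48, 32), (50, 32), (52, 38), (54, 38), (56, 47), (58, 128), (60, 131), (62, 130), (64, 131), (66, 101), (68, 28), (70, 31), (72, 32), (74, 35), (76, 45), (78, 54), (80, 127), (82, 159), (84, 175), (86, 132), (88, 57), (90, 44), (92, 35), (94, 30), (96, 43), (98, 40), (100, 53), (102, 178), (104, 152), (106, 138), (108, 160), (110, 30), (112, 0), (114, 0), (116, 0), (118, 0), (120, 0), (122, 0), (124, 0), (126, 0)]
grid y [ 86.8  87.5 147.9 148.8] ((39.71823501586914, 118.02655792236328), (99.48174285888672, 63.12506103515625), 0.1555858701467514)
```

```bash
python3 - <<'E'
from h import *
P=cloud('w3'); t=np.array([.45517,-.07939,.2133]); psi=1.9428
ex=np.array([np.cos(psi),np.sin(psi)]); ey=np.array([np.sin(psi),-np.cos(psi)])
L=np.stack([(P[...,:2]-t[:2])@ex*1e3,(P[...,:2]-t[:2])@ey*1e3,P[...,2]*1e3],-1)
def fit(Q,n):
    w=np.ones(len(Q),bool)
    for _ in range(8):
        F=np.linalg.lstsq(np.c_[Q[w,:2],np.ones(w.sum())],Q[w,2],rcond=None)[0]
        e=Q[:,2]-np.c_[Q[:,:2],np.ones(len(Q))]@F; w=abs(e)<max(.6,1.5*np.median(abs(e[w])))
    print(n,w.sum(),F.round(4),e[w].std().round(2))
u=np.zeros(P.shape[:2],bool); u[115:225,232:250]=1; u[115:225,312:328]=1; u[112:140,235:325]=1
fit(L[u&(abs(L[...,2]-186)<6)&(abs(L[...,1])<23)&(L[...,0]<75)],'bar')
H=L[180:240,262:300].reshape(-1,3); fit(H[~np.isnan(H[:,0])],'handle')
fit(L[(abs(L[...,2])<4)&(L[...,1]>40)&(L[...,0]>-60)&(L[...,0]<120)],'table')
E
```

```text
bar 3024 [ 2.500000e-03 -5.500000e-03  1.861195e+02] 0.32
handle 230 [-1.220000e+00 -1.161000e-01  2.729425e+02] 0.62
table 10453 [-7.0000e-04 -1.3000e-03  2.9249e+00] 0.33
```

The bar is level within 0.005 rad. The bed centre lies at tool (+40.5, +118.5) mm from the pusher centre. Next I move over it and then descend, with the teeth tips just above the ribs.

Call:
carry_out --series "4 11.8 0 0 0 0 0; 4 11.8 0 0 0 0 0; 4 11.8 0 0 0 0 0; 4 11.8 0 0 0 0 0; 4 11.8 0 0 0 0 0; 4 11.8 0 0 0 0 0; 4 11.8 0 0 0 0 0; 4 11.8 0 0 0 0 0; 4 11.8 0 0 0 0 0; 4.5 12.3 0 0 0 0 0"

```text
t: 8.63
position: [0.5518, 0.0023, 0.2132]
ee_rot: [-3.141, 0.0, 1.943]
ft_force: [1.0, -0.5, -2.0]
opening: 0.0171
finger_force: 78.4
```

Call:
carry_out --series "0 0 10 0 0 0 0; 0 0 12 0 0 0 0; 0 0 12 0 0 0 0; 0 0 12 0 0 0 0; 0 0 12 0 0 0 0; 0 0 12 0 0 0 0; 0 0 10 0 0 0 0; 0 0 0 0 0 0 0; 0 0 0 0 0 0 0; 0 0 0 0 0 0 0"

```text
t: 9.47
position: [0.5513, 0.0014, 0.1339]
ee_rot: [3.141, 0.001, 1.943]
ft_force: [0.1, 0.6, -1.7]
opening: 0.0172
finger_force: 78.5
```

```bash
python3 - <<'E'
from h import *
o=r.get_obs(); grab('wrist','w4'); print(o['position'],o['ee_rot'],o['ft_force'],o['opening'])
t=o['position'];psi=o['ee_rot'][2]
P=cloud('w4')
ex=np.array([np.cos(psi),np.sin(psi)]); ey=np.array([np.sin(psi),-np.cos(psi)])
L=np.stack([(P[...,:2]-t[:2])@ex*1e3,(P[...,:2]-t[:2])@ey*1e3,P[...,2]*1e3],-1)
q=L[(L[...,2]>73)&(L[...,2]<80)&(L[...,0]>84)&(L[...,0]<125)&(abs(L[...,1])<40)]
print('house',len(q),np.percentile(q,[1,99],axis=0).round(1).tolist(),cv2.minAreaRect(q[:,:2].astype(np.float32)))
q=L[95:235,215:345].reshape(-1,3);q=q[(abs(q[:,2]-1e3*t[2]+27)<6)]
print('bar',len(q),np.percentile(q,[.5,99.5],axis=0).round(1).tolist())
E
```

```text
[0.55125164 0.00135327 0.1338751 ] [3.14055634e+00 6.18167379e-04 1.94265838e+00] [ 0.0992563   0.61252425 -1.68536939] 0.01722788366626002
house 3537 [[86.3, -21.4, 73.8], [109.7, 21.2, 77.3]] ((97.89971160888672, -0.10951805114746094), (43.90809631347656, 24.1556453704834), 89.8661117553711)
bar 11310 [[13.7, -26.2, 102.5], [79.9, 25.0, 111.3]]
```

View pics/w4.png

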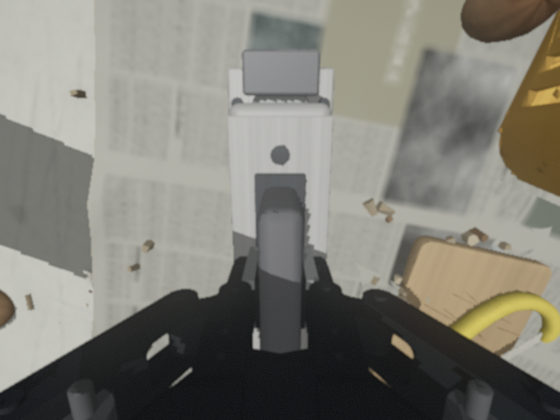

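The wrist view shows the held bar in line with the housing (245–319, row ~70), off by 0.5 mm at most. I'll descend slowly and watch the force.

Call:
carry_out --series "0.2 0.4 3 0 0 0 0; 0 0 3 0 0 0 0; 0 0 3 0 0 0 0; 0 0 3 0 0 0 0; 0 0 2 0 0 0 0; 0 0 2 0 0 0 0; 0 0 2 0 0 0 0; 0 0 2 0 0 0 0; 0 0 2 0 0 0 0; 0 0 2 0 0 0 0"

```text
t: 10.35
position: [0.5512, 0.0018, 0.1092]
ee_rot: [3.142, 0.0, 1.943]
ft_force: [0.4, 0.5, -1.9]
opening: 0.0174
finger_force: 78.5
```

Call:
carry_out --series "0 0 1 0 0 0 0; 0 0 1 0 0 0 0; 0 0 1 0 0 0 0; 0 0 1 0 0 0 0; 0 0 1 0 0 0 0; 0 0 1 0 0 0 0; 0 0 1 0 0 0 0; 0 0 1 0 0 0 0; 0 0 1 0 0 0 0; 0 0 0 0 0 0 0"

```text
t: 11.18
position: [0.5515, 0.0014, 0.1007]
ee_rot: [3.141, 0.001, 1.943]
ft_force: [0.2, -1.8, -1.3]
opening: 0.0169
finger_force: 78.8
```

Teeth are in, and the bar is near the rollers. Now press slowly.

Call:
carry_out --series "0 0 1 0 0 0 0; 0 0 1 0 0 0 0; 0 0 1 0 0 0 0; 0 0 1 0 0 0 0; 0 0 1 0 0 0 0; 0 0 1 0 0 0 0; 0 0 0.5 0 0 0 0; 0 0 0.5 0 0 0 0; 0 0 0 0 0 0 0; 0 0 0 0 0 0 0"

```text
t: 12.02
position: [0.5528, 0.0017, 0.0959]
ee_rot: [3.137, 0.002, 1.943]
ft_force: [-0.9, -0.0, 5.7]
opening: 0.0172
finger_force: 79.8
```

Call:
carry_out --series "0 0 0.7 0 0 0 0; 0 0 0.7 0 0 0 0; 0 0 0.7 0 0 0 0; 0 0 0.7 0 0 0 0; 0 0 0.7 0 0 0 0; 0 0 0.7 0 0 0 0; 0 0 0 0 0 0 0; 0 0 0 0 0 0 0; 0 0 0 0 0 0 0; 0 0 0 0 0 0 0"

```text
t: 12.85
position: [0.5501, 0.0017, 0.0872]
ee_rot: [-3.139, -0.001, 1.943]
ft_force: [2.0, -1.2, -10.4]
opening: 0.0172
finger_force: 78.1
```

The catches are now drawing the bar down. I'll continue gently to home.

Call:
carry_out --series "0 0 0.7 0 0 0 0; 0 0 0.7 0 0 0 0; 0 0 0.7 0 0 0 0; 0 0 0.7 0 0 0 0; 0 0 0.7 0 0 0 0; 0 0 0.7 0 0 0 0; 0 0 0.7 0 0 0 0; 0 0 0.5 0 0 0 0; 0 0 0 0 0 0 0; 0 0 0 0 0 0 0"

```text
t: 13.68
position: [0.5514, 0.0014, 0.0837]
ee_rot: [3.141, 0.001, 1.943]
ft_force: [1.4, -2.5, -6.6]
opening: 0.0172
finger_force: 78.8
```

Call:
carry_out --series "0 0 0.5 0 0 0 0; 0 0 0.5 0 0 0 0; 0 0 0.5 0 0 0 0; 0 0 0.5 0 0 0 0; 0 0 0.5 0 0 0 0; 0 0 0.5 0 0 0 0; 0 0 0 0 0 0 0; 0 0 0 0 0 0 0; 0 0 0 0 0 0 0; 0 0 0 0 0 0 0"

```text
t: 14.52
position: [0.5517, 0.0019, 0.0829]
ee_rot: [3.14, 0.001, 1.943]
ft_force: [-2.2, -2.6, 5.8]
opening: 0.017
finger_force: 80.5
```

```bash
python3 - <<'E'
from h import *
o=r.get_obs(); grab('wrist','w5'); t=o['position'];psi=o['ee_rot'][2]; print(t,o['ft_force'])
P=cloud('w5')
ex=np.array([np.cos(psi),np.sin(psi)]); ey=np.array([np.sin(psi),-np.cos(psi)])
L=np.stack([(P[...,:2]-t[:2])@ex*1e3,(P[...,:2]-t[:2])@ey*1e3,P[...,2]*1e3],-1)
u=np.zeros(P.shape[:2],bool); u[115:225,232:250]=1; u[115:225,312:328]=1
q=L[u&(abs(L[...,1])<23)&(L[...,0]<75)]; q=q[abs(q[:,2]-np.median(q[:,2]))<1.5]
print('bar z',q.mean(0),np.polyfit(q[:,0],q[:,2],1))
h=L[(L[...,0]>87)&(L[...,0]<110)&(abs(L[...,1])<20)&(L[...,2]>70)]; print('house z',np.median(h[:,2]))
E
```

```text
[0.55168958 0.00188194 0.08288725] [-2.23608987 -2.61486394  5.82241935]
bar z [ 4.91472578e+01 -4.82727497e-02  5.56977682e+01] [-1.67297513e-04  5.57059904e+01]
house z 75.70117884251512
```

View pics/w5.png

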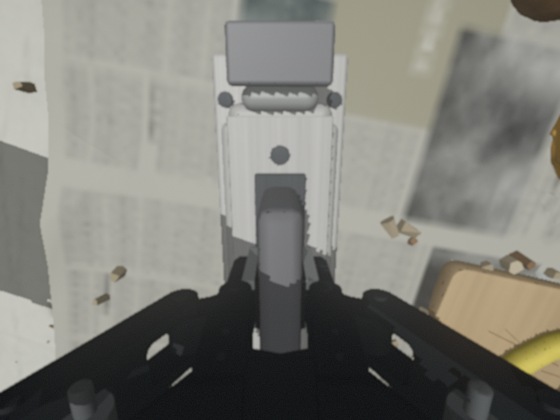

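The view shows the roller over the bar's end (row ~98). The bar top is 20 mm below the housing top, which is home, and the bar is level. Next: ease off, open and retreat.

Call:
carry_out --series "0 0 -1.3 0 0 0 0; 0 0 0 0 0 0 0; 0 0 0 0 0 0 25; 0 0 0 0 0 0 35; 0 0 0 0 0 0 45; 0 0 0 0 0 0 55; 0 0 0 0 0 0 60; 0 0 0 0 0 0 60; 0 0 0 0 0 0 60; 0 0 0 0 0 0 60"

```text
t: 15.4
position: [0.5511, 0.0018, 0.082]
ee_rot: [-3.142, -0.0, 1.943]
ft_force: [0.1, 0.2, -0.5]
opening: 0.0602
finger_force: 0.0
```

Call:
carry_out --series "0 0 -8 0 0 0 60; 0 0 -12 0 0 0 60; 0 0 -14 0 0 0 60; 0 0 -14 0 0 0 60; 0 0 -14 0 0 0 60; 0 0 -14 0 0 0 60; 0 0 -14 0 0 0 60; 0 0 -14 0 0 0 60; 0 0 -14 0 0 0 60; 0 0 -6 0 0 0 60"

```text
t: 16.23
position: [0.5523, 0.0017, 0.2101]
ee_rot: [3.136, 0.003, 1.943]
ft_force: [-0.1, -0.6, 1.5]
opening: 0.0603
finger_force: 0.0
```

```bash
python3 - <<'E'
from h import *
grab('wrist','w6'); grab('top','top3'); o=r.get_obs(); print(o['position'],o['ft_force'],o['opening'],o['t'])
rect('w6',.05,.065,.551,.001,.1); rect('w6',.07,.08,.551,.001,.14); rect('w6',.09,.12,.551,.001,.06)
rect('top3',.08,.11,.548,.295,.08)
E
```

```text
[0.55217569 0.00174844 0.20881019] [0.56382072 0.01323324 0.31939053] 0.06013487472423424 16.3333
7259 [553.2  -3.9] [ 52.1 183.2] 21.34 z [0.0546 0.056  0.0636]
2759 [550.8   1.1] [ 43.9 219. ] 21.14 z [0.074  0.0756 0.0768]
2047 [550.7   2.8] [17.9 78.7] 21.55 z [0.0994 0.1031 0.1045]
198 [548.2 294.9] [18.3 80. ] 5.03 z [0.0852 0.0911 0.0952]
```

View pics/w6.png

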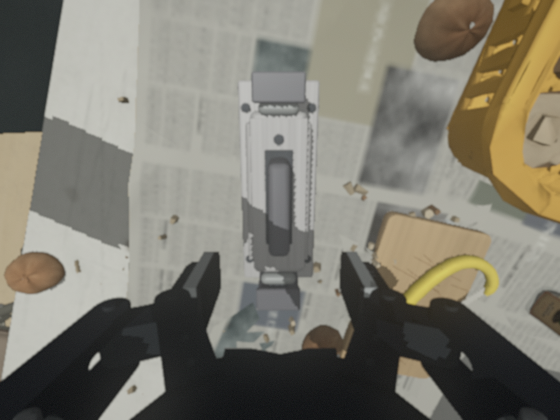

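The view shows the pusher seated between both housings, with rollers over its ends at (278,107) and (278,278). The bar top is at 56 mm, the turn error is under 0.01 rad, and the four-toothed pusher has not moved. I'm handing it in.

```bash
python3 -c "
from bench import r
print(r.sign_off())"
```

```text
the job is handed in; nothing more can be done
None
```

The six-toothed pusher is pressed home on the slicing bed with both catches over its ends; it has been released, the four-toothed pusher has not moved, and the job is handed in (no verdict was returned).

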